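# Set the slab roller to the brass setting gauge

## Task

Set the slab roller to the thickness of the brass setting gauge. With the roller still up, slide the gauge along the bed until its nose is past the roller's centre line, then wind the crank driver clockwise until the roller just nips the gauge so that it drags lightly but still slides; then draw the gauge back out from under the roller, towards its own tail, and leave it lying flat on the bed with the roller at that setting. Do not knock the other things about.

Things in the scene. Friction and masses are not known exactly. Their poses are not given: they have to be found in the camera images.
- slab_roller: Bench slab roller, fixed: grey bed 400 x 300 mm, top 45 mm up; white cheeks 160 mm either side; red bridge over the roller (44 mm wide in x, 175 mm high, black covers to 187); red hand wheel at the -y end, 322 mm high, its drive keeps the roller from turning. Origin on the table under the roller's middle; x the way the gauge goes in (away from the robot), y along the roller to the crank, z up
- roller: Steel roller, 54 mm in diameter, 288 mm long, level along the machine's y; origin on its axis at mid length, frame parallel to the machine's. The screws move its bearings straight up and down. It sits on stiff rubber pads and gives 1 mm for 4 N from below: the nip on the gauge is about 4 N for each mm wound past first touch
- roller_under (a point): Lowest line of the roller, at its mid length (straight above the machine's origin); its height above the bed top is the gap. Axes parallel to the machine's
- crank (a joint): Turn of the crank driver, rad, 0 to 13.5, growing clockwise seen from above. The driver sits on the square end of the lift screw at the machine's +y end (a chain takes the other screw along). A full clockwise turn lowers the roller 10 mm (1.59 mm per rad); at 0 the gap is 26 mm. It takes about 0.12 N m (3 N at the handle) and stays where it is left
- crank_axis (a point): Point on the crank's upright turning axis at the height of crank_grip, 239 mm above the table
- crank_grip (a point): Point on the crank's upright black handle, 20 mm below its top. The handle is round, 15 to 19 mm thick, 52 mm tall (foot 207 mm, top 259 mm above the table), 42 mm from the crank's axis; below it the flat crank arm (top 205 mm). It spins freely on its pin, so it can be held while carried round in a circle
- gauge: Brass setting gauge flat on the bed in front of the roller: a bar 150 x 40 x 12 mm with a tail plate standing up at its -x end (8 mm thick, 40 mm wide, rising 36 mm above the bar's top). About 0.65 kg. Origin at the middle of its underside, x towards the nose, z up. Drags with a friction coefficient of 0.5 to 0.7 above and below
- gauge_nose (a point): Middle of the lower front edge of the gauge (75 mm ahead of its origin)
- gauge_tail (a point): Middle of the tail plate's thickness and width, 30 mm above the gauge's underside (71 mm behind its origin)
- jar: glass jar with black cap, 68 mm across, 85 mm high, at the left; origin under its centre
- jar_lid: black jar lid lying flat, 64 mm across, 10 mm high, at the left
- tool_pot: red-brown pot 76 mm across, 72 mm high, with wooden loop tools sticking out to 165 mm, at the left
- blue_bowl: blue plastic bowl, 150 mm across, 60 mm high, far left
- bisque_pot: small terracotta pot, 84 mm across, 78 mm high, at the right
- thin_gauge: aluminium gauge of the same shape as the brass one but 8 mm thick; not used; lies on the table at the right
- needle_tool: wooden needle tool lying on the table, 140 mm long, 12 mm thick, near right
Not all that is in view belongs to the job. There is more than one size of the gauge; the job needs the middle-sized.

How it is judged:
On the way, in this order (a step that is already met when the one before it is completed fails the run):
1. the gauge lies flat on the bed with its nose at least 6 mm past the roller's lowest line (x of gauge_nose in the frame of roller_under above 0.006 m and angle between gauge's own z axis and vertical below 0.1 rad), for 0.2 s.
2. with the gauge under it, the roller is wound down until it bears lightly on the gauge (1 to 11 N) (x of gauge_nose in the frame of roller_under above 0.006 m and contact force between roller and gauge between 1 and 11 N), for 0.3 s.
At the end, for the whole second after the job is handed in: The roller's gap is 0.1 to 2.6 mm less than the gauge's 12 mm (its lowest line 9.4 to 11.9 mm above the bed); the gauge lies flat and still on the bed, drawn back so that its nose is at least 15 mm short of the roller's lowest line; the crank is still (z of roller_under in the frame of slab_roller between 0.0544 and 0.0569 m and x of gauge_nose in the frame of roller_under below -0.015 m and z of gauge in the frame of slab_roller between 0.042 and 0.048 m and angle between gauge's own z axis and vertical below 0.08 rad and linear speed of gauge below 0.01 m/s and velocity of joint crank between -0.05 and 0.05 rad/s); the robot touches nothing.
It fails at once if one of the bystanders is pushed more than 30 mm (distance of any of jar, jar_lid, tool_pot, blue_bowl, bisque_pot, thin_gauge, needle_tool from where it was at the start of the episode above 0.03 m).
It also fails if it takes over 72 s, if anything falls off the work surface, if the arm or the gripper's body presses on something with over 40 N, if the wrist force passes 120 N, or if a joint passes its speed limit or range.

## Robot

A 6-joint arm with a two-finger parallel gripper is mounted at the origin on the work surface. World frame = base frame: x ahead of the robot, y to its left, z up, the work surface at z = 0. Lengths are in m, angles in rad, forces in N, time in s.
With the tool pointing down it reaches from about 0.425 to 0.95 m from the base axis. Payload 3.5 kg.
Tool frame: the origin (TCP) lies on the centre line of the jaws, within the pads' length; the fingertips stand 17 mm ahead of it and the grasp point (between the pads) lies 2 mm behind it; z points along the fingers, y is the line along which they close (so a half turn about z gives the same grasp; the last joint's range is limited). The gripper opens to 85 mm and grips with 20 to 120 N. Pads are 22 mm wide; open, the fingers measure 114 mm over their backs; the gripper's body (76 mm by 85 mm) begins 54 mm behind the grasp point. The pads swing forward as they close: fully open they stand 13 mm farther back than shut.
Start: joints at [1.039, 0.286, 1.577, -0, 1.279, -0.15], TCP at [0.251, 0.626, 0.248] pointing down, gripper open.
Joint ranges: [-2.77, 2.77], [-0.9, 2.22], [0.21, 2.48], [-1.53, 4.67], [0.24, 2.81], [-2.84, 2.84]. Speed limits (rad/s): [2.79, 2.79, 3.14, 3.14, 3.14, 3.14].

## Interface

Orientations are given as a unit quaternion [x, y, z, w].
In Python, from plant import ctrl gives the robot as it stands. The module is installed in compiled form; this text tells all that it offers.
- The arm moves only by the tool drive_tool, never from a script. Its argument "moves" is a list of rows, each a list of 3 entries, a list of its own where there are three numbers: the turn, a rotation vector about the tool's x, y, z in rad, then the shift along the tool's x, y, z in m, then the finger opening in m, from 0 to 0.0854. A call has 1 to 5 rows; each row shifts and turns the commanded pose from where the row before left it, along the tool's axes as they then stand; what a row does not reach is not made up. A row lasts 1/8 s, in which the tool goes at most 62.5 mm and 10.7 degrees, less where a joint would pass 70% of its speed; a pose out of reach is approached as far as the arm can. A call with a gripper value outside its range is refused whole. The fingers move at their own pace and stop on an object; "grip_force" is the grip in N (left out, the last holds). Time passes only in rows, so rows that do not move let the fingers close. It gives the time, the measured TCP pose, the force, the opening and the grip force at its end, in the units of the state.
- ctrl.get_state(): the state, without advancing time (a new reading comes with each control period).
- ctrl.read_camera(name): name is "scene" or "top"; returns a dict with "image" (420x560x3 uint8, red, green, blue), "fx", "fy", "cx", "cy" (pixels), "dist" ([k1, k2, p1, p2, k3] as OpenCV has them; the pictures are not rectified), "R" (3x3) and "t" (3): a world point X has camera coordinates R X + t. Camera axes: x right, y down, z forward; pixel columns grow to the right and rows downward; lengths in m; the calibration is good to about 2 mm. A picture is of the moment at which its call begins. There is no depth.
- ctrl.sign_off(): hands the job in; it is judged then, once.
The state is a dict: "time": time; "qpos": joint angles; "dq": joint speeds; "joint_efforts": joint torques, N m; "eef_pos": TCP position; "tcp_rot": TCP orientation; "contact_force": force on the tool from outside, world axes, zero at the start; "wrist_torque": the same for the moment, N m; "opening": opening from 0.0 (shut) to 1.0 (fully open); "finger_force": force on a finger pad.
Only numpy, scipy, OpenCV 4.12 (cv2) and the standard library are available. Lean on these libraries where they do the work, as an engineer would, in place of code of your own. Each camera call takes 0.05 s, during which the arm holds its last target. There are 200 camera calls.

## Working session

There is one attempt and no reset: what is moved stays moved. The work goes in short steps, Python scripts to look and compute and a tool call to move; the robot and the scene stay as the last step left them, time stands still between calls to the robot, and variables do not carry over. Pictures are saved under pics/ and viewed, at most 10 in all, crops included, and the job is handed in when it is done.

Besides the shell and the picture viewer there is one more tool, called after "Request:" as name(argument=value, ...), one argument or row to a line, values as JSON. drive_tool: Moves the arm, as the interface text tells. Its arguments: {"type":"object","properties":{"moves":{"type":"array","items":{"type":"array"}},"grip_force":{"type":"number"}},"required":["moves"]}

```bash
mkdir -p pics; python3 - <<'E'
from plant import ctrl
import cv2,numpy as np
for n in("scene","top"):
    c=ctrl.read_camera(n); cv2.imwrite(f"pics/{n}0.png",cv2.resize(c["image"][:,:,::-1],(800,600),interpolation=cv2.INTER_CUBIC))
    cv2.imwrite(f"pics/{n}_raw.png",c["image"][:,:,::-1])
    print(n,c["fx"],c["cx"],c["cy"],c["dist"],np.round(c["R"],3).tolist(),c["t"], -c["R"].T@c["t"])
s=ctrl.get_state();print(s)
E
```

```text
scene 464.1833374685919 285.6031799730427 200.8985069610901 [-0.14936438  0.          0.          0.          0.        ] [[0.38, 0.925, 0.001], [0.485, -0.199, -0.851], [-0.787, 0.324, -0.524]] [-0.12070995 -0.09412802  2.12379226] [ 1.7639084  -0.59498654  1.03370341]
top 485.05747384594343 278.7932363391804 204.86514959555416 [0.05288293 0.         0.         0.         0.        ] [[-0.017, -1.0, 0.019], [-0.98, 0.013, -0.197], [0.197, -0.022, -0.98]] [-0.09427581  0.5194816   1.49777123] [ 0.21323345 -0.06814984  1.57224515]
{'time': 0.1, 'qpos': array([ 1.03900198e+00,  2.87111107e-01,  1.57800120e+00,  3.84086329e-05,
        1.27858354e+00, -1.49992483e-01]), 'dq': array([-0.00172223, -0.0009315 , -0.00301082,  0.00169574, -0.00016921,
        0.00133669]), 'joint_efforts': array([ 5.51605626e-04, -4.07291722e+01, -2.93701154e+01, -1.58221560e-04,
        3.39914419e-03,  7.49739204e-07]), 'eef_pos': array([0.25118327, 0.62594187, 0.24707868]), 'tcp_rot': array([ 1.89748885e-01,  9.81832091e-01, -9.84936992e-04, -3.68905811e-04]), 'contact_force': array([0.33191244, 0.55126223, 0.12591903]), 'wrist_torque': array([-0.01382923, -0.04229055, -0.01330886]), 'finger_force': 0.0, 'opening': 1.0007333540230041}
```

View pics/top0.png

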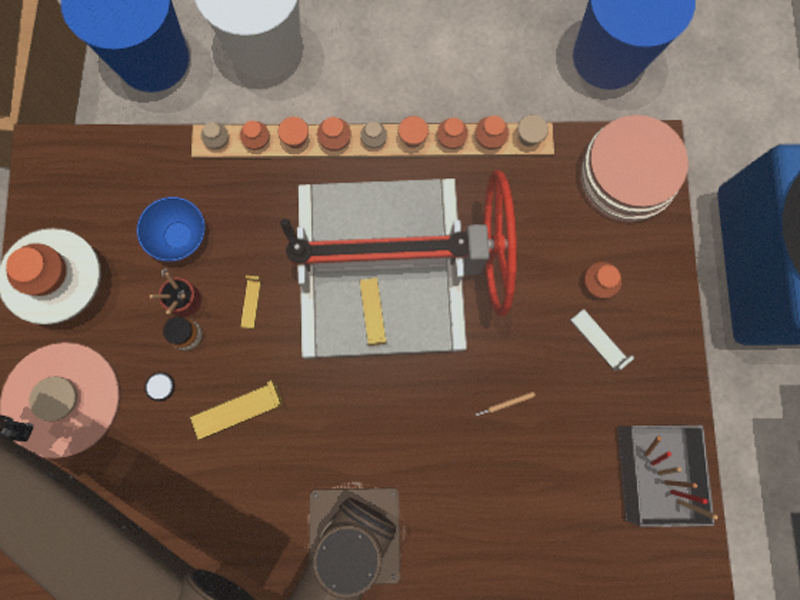

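View pics/scene0.png

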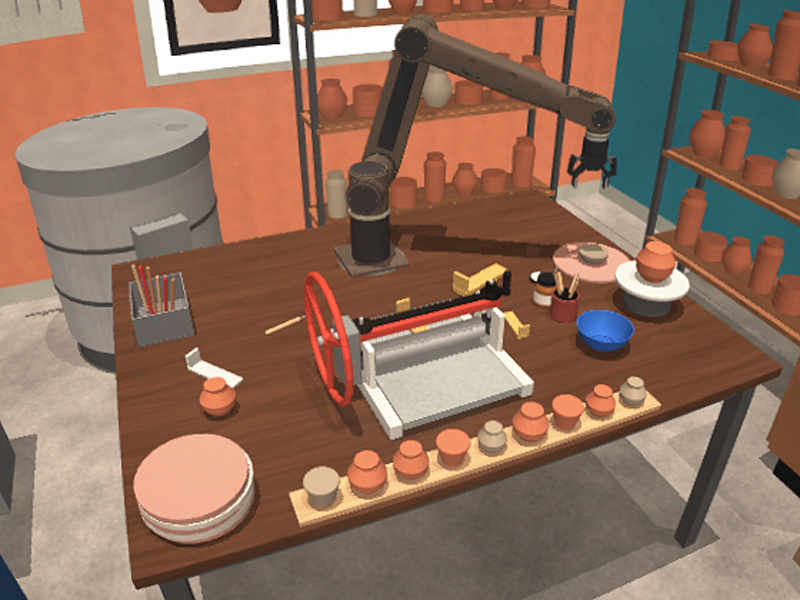

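```bash
cat > h.py <<'E'
import cv2,numpy as np
def K(c): return np.array([[c["fx"],0,c["cx"]],[0,c["fy"],c["cy"]],[0,0,1.]])
def p2w(c,uv,z):
    n=cv2.undistortPoints(np.array([[uv]],float),K(c),np.array(c["dist"],float))[0,0]
    d=c["R"].T@np.array([n[0],n[1],1]); o=-c["R"].T@np.array(c["t"])
    return o+d*(z-o[2])/d[2]
def w2p(c,X):
    r,_=cv2.Rodrigues(np.array(c["R"],float)); p,_=cv2.projectPoints(np.array(X,float).reshape(-1,1,3),r,np.array(c["t"],float),K(c),np.array(c["dist"],float)); return p[:,0]
def crop(img,u0,v0,w,h,name):  # enlarge with 800/w
    s=800//w; cv2.imwrite(name,cv2.resize(img[v0:v0+h,u0:u0+w,::-1],None,fx=s,fy=s,interpolation=cv2.INTER_CUBIC)); return s
E
python3 - <<'E'
from plant import ctrl; from h import *
c=ctrl.read_camera("top"); print(crop(c["image"],130,145,200,150,"pics/c1.png"))
c=ctrl.read_camera("scene"); print(crop(c["image"],240,165,160,120,"pics/c2.png"))
E
```

```text
4
5
```

View pics/c1.png

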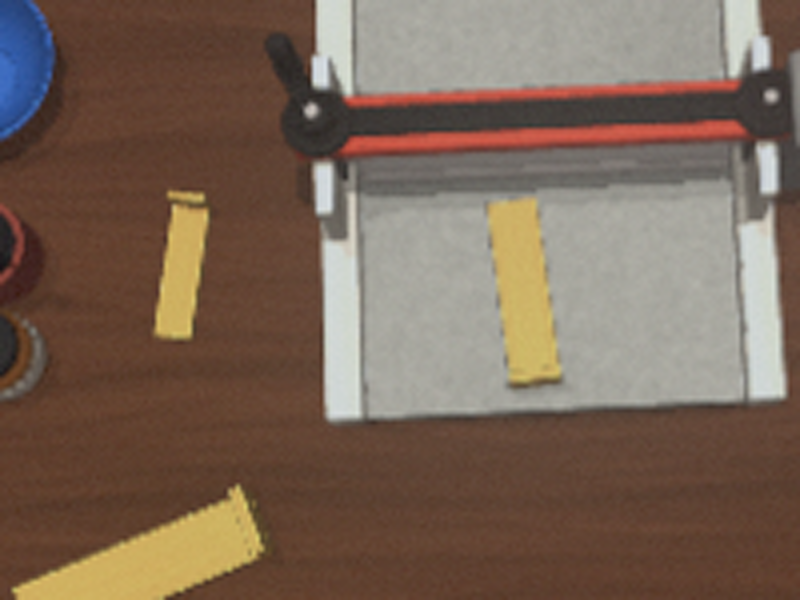

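View pics/c2.png

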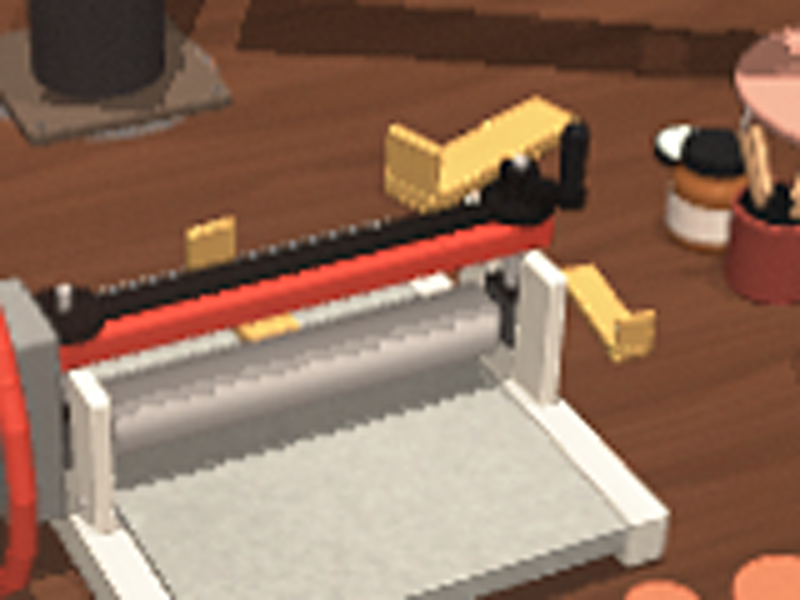

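The three brass candidates in the top crop are a small one (182,265) on the table, a large one (140,550) on the table, and a middle one (523,290) on the bed. The bed one should be the gauge; its measured size will confirm that. The crank handle top is at (279,44) and its axis is near (312,110).

```bash
python3 - <<'E'
from plant import ctrl; from h import *
t=ctrl.read_camera("top"); s=ctrl.read_camera("scene")
T=lambda u,v,z:p2w(t,(130+(u+.5)/4-.5,145+(v+.5)/4-.5),z)
F=lambda u,v,z:p2w(t,((u+.5)*.7-.5,(v+.5)*.7-.5),z)
S=lambda u,v,z:p2w(s,(240+(u+.5)/5-.5,165+(v+.5)/5-.5),z)
for n,p in dict(noseL=T(488,203,.057),noseR=T(537,198,.057),tailL=T(511,384,.093),tailR=T(561,379,.093),
 bfl=T(328,420,.045),bfr=T(785,400,.045),ifl=T(363,419,.045),ifr=T(747,402,.045),FL=F(298,185,.045),FR=F(456,180,.045),fl=F(303,356,.045),fr=F(466,349,.045),
 handT=T(279,44,.259),axT=T(312,110,.215),axT2=T(312,110,.225),handS=S(575,128,.259),handS2=S(571,203,.207),axS=S(520,162,.215),axS2=S(520,162,.225),redf1=T(345,157,.175),redf2=T(745,142,.175),redb1=T(345,97,.175),redb2=T(745,81,.175),sfarL=S(665,520,.045),sfarR=S(170,660,.045),
 smallA=T(172,200,.02),smallB=T(173,338,.01),bigA=T(250,518,.05),bigB=F(202,428,.02)).items(): print(n,p.round(4))
E
```

```text
noseL [ 0.5492 -0.0158  0.057 ]
noseR [ 0.5528 -0.055   0.057 ]
tailL [ 0.3991 -0.0338  0.093 ]
tailR [ 0.4024 -0.0721  0.093 ]
bfl [0.3789 0.1111 0.045 ]
bfr [ 0.3892 -0.2491  0.045 ]
ifl [0.3793 0.0837 0.045 ]
ifr [ 0.3881 -0.219   0.045 ]
FL [0.7766 0.1253 0.045 ]
FR [ 0.7852 -0.2407  0.045 ]
fl [0.3807 0.1101 0.045 ]
fr [ 0.3907 -0.2497  0.045 ]
handT [0.6204 0.1228 0.259 ]
axT [0.5844 0.1049 0.215 ]
axT2 [0.5816 0.1036 0.225 ]
handS [0.6249 0.1211 0.259 ]
handS2 [0.6349 0.117  0.207 ]
axS [0.5863 0.1038 0.215 ]
axS2 [0.6007 0.0953 0.225 ]
redf1 [0.5591 0.0853 0.175 ]
redf2 [ 0.5669 -0.211   0.175 ]
redb1 [0.605  0.0857 0.175 ]
redb2 [ 0.6139 -0.2125  0.175 ]
sfarL [0.7834 0.1196 0.045 ]
sfarR [ 0.7816 -0.2304  0.045 ]
smallA [0.5631 0.2422 0.02  ]
smallB [0.4512 0.2405 0.01  ]
bigA [0.3036 0.1696 0.05  ]
bigB [0.2306 0.3295 0.02  ]
```

The bed gauge measures 151 x 39 mm with a yaw of about 0.117 rad. That makes it the middle one, since the small one is about 110 mm and the large one about 175 mm. I'll grip its bar by the sides near the tail, starting by turning the tool and moving over.

Request:
drive_tool(
  moves=[
    [[0,0,-0.166],[0,0,0],0.07],
    [[0,0,-0.166],[0,0,0],0.07],
    [[0,0,-0.166],[0,0,0],0.07],
    [[0,0,0],[-0.018,-0.056,0],0.07],
    [[0,0,0],[-0.018,-0.056,0],0.07],
  ],
  grip_force=30,
)

```text
time: 0.92
eef_pos: [0.3004, 0.5184, 0.248]
tcp_rot: [-0.059, 0.998, -0.0, 0.0]
contact_force: [0.2, -1.2, 0.2]
opening: 0.821
finger_force: 0.0
```

Request:
drive_tool(
  moves=[
    [[0,0,0],[-0.018,-0.056,0],0.07],
    [[0,0,0],[-0.018,-0.056,0],0.07],
    [[0,0,0],[-0.018,-0.056,0],0.07],
    [[0,0,0],[-0.018,-0.056,0],0.07],
    [[0,0,0],[-0.018,-0.056,0],0.07],
  ],
)

```text
time: 1.55
eef_pos: [0.4226, 0.2499, 0.2486]
tcp_rot: [-0.058, 0.998, 0.0, 0.001]
contact_force: [0.6, 0.4, 0.5]
opening: 0.82
finger_force: 0.0
```

Request:
drive_tool(
  moves=[
    [[0,0,0],[0.002,-0.058,0],0.065],
    [[0,0,0],[0.002,-0.058,0],0.065],
    [[0,0,0],[0.002,-0.058,0],0.065],
    [[0,0,0],[0.002,-0.058,0],0.065],
    [[0,0,0],[0,0,0],0.065],
  ],
)

```text
time: 2.17
eef_pos: [0.4413, 0.017, 0.2486]
tcp_rot: [-0.055, 0.999, -0.0, 0.0]
contact_force: [0.4, 0.0, 0.5]
opening: 0.763
finger_force: 0.0
```

Request:
drive_tool(
  moves=[
    [[0,0,0],[0.002,-0.033,0.03],0.065],
    [[0,0,0],[0.002,-0.032,0.03],0.065],
    [[0,0,0],[0,0,0.05],0.065],
    [[0,0,0],[0,0,0.045],0.065],
    [[0,0,0],[0,0,0.025],0.065],
  ],
)

```text
time: 2.8
eef_pos: [0.4431, -0.043, 0.0658]
tcp_rot: [-0.059, 0.998, 0.001, -0.002]
contact_force: [0.7, -0.2, -0.8]
opening: 0.762
finger_force: 0.0
```

```bash
python3 - <<'E'
from plant import ctrl; from h import *
c=ctrl.read_camera("top"); print(crop(c["image"],200,160,160,120,"pics/c3.png"))
s=ctrl.get_state(); print(s["eef_pos"],s["contact_force"])
E
```

```text
5
[ 0.44136198 -0.0425201   0.06345277] [-1.33510226  0.17351449 -0.67683827]
```

View pics/c3.png

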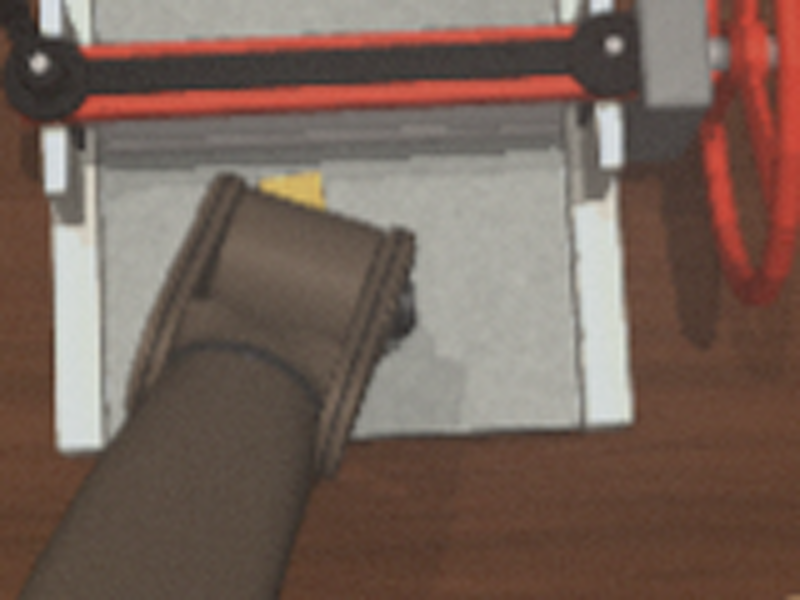

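The arm hides the gauge body, but the nose is unmoved at (292,175). I'll centre and close.

Request:
drive_tool(
  moves=[
    [[0,0,0],[-0.001,-0.0055,0],0.065],
    [[0,0,0],[0,0,0],0.03],
    [[0,0,0],[0,0,0],0.03],
    [[0,0,0],[0,0,0],0.03],
    [[0,0,0],[0,0,0],0.03],
  ],
  grip_force=25,
)

```text
time: 3.48
eef_pos: [0.4475, -0.0494, 0.0704]
tcp_rot: [-0.058, 0.998, 0.001, 0.002]
contact_force: [-1.2, 4.6, 5.7]
opening: 0.451
finger_force: 24.9
```

Request:
drive_tool(
  moves=[
    [[0,0,0],[0,0,0],0.03],
    [[0,0,0],[0,0,0],0.03],
  ],
)

```text
time: 3.72
eef_pos: [0.4475, -0.0494, 0.0705]
tcp_rot: [-0.058, 0.998, 0.001, 0.002]
contact_force: [-0.4, 5.3, 4.9]
opening: 0.454
finger_force: 24.9
```

Request:
drive_tool(
  moves=[
    [[0,0,0],[-0.01,0,0],0.03],
    [[0,0,0],[-0.012,0,0],0.03],
    [[0,0,0],[-0.015,0,0],0.03],
    [[0,0,0],[-0.015,0,0],0.03],
    [[0,0,0],[0,0,0],0.03],
  ],
)

```text
time: 4.35
eef_pos: [0.4984, -0.0445, 0.0704]
tcp_rot: [-0.059, 0.998, -0.001, -0.0]
contact_force: [-4.1, -1.0, 7.7]
opening: 0.45
finger_force: 26.4
```

Request:
drive_tool(
  moves=[
    [[0,0,0],[0,0,0],0.03],
    [[0,0,0],[0,0,0],0.06],
    [[0,0,0],[0,0,0],0.065],
    [[0,0,0],[0,0,-0.02],0.065],
    [[0,0,0],[0,0,-0.05],0.065],
  ],
)

```text
time: 4.97
eef_pos: [0.4958, -0.0435, 0.1365]
tcp_rot: [-0.058, 0.998, 0.001, -0.003]
contact_force: [1.0, 0.2, 0.1]
opening: 0.759
finger_force: 0.0
```

Request:
drive_tool(
  moves=[
    [[0,0,0],[0,0,-0.06],0.05],
    [[0,0,0],[0,0,-0.06],0.05],
    [[0,0,0],[0,0,-0.06],0.05],
    [[0,0,0],[-0.048,0.05,0],0.05],
    [[0,0,0],[-0.048,0.05,0],0.05],
  ],
)

```text
time: 5.6
eef_pos: [0.5748, 0.0561, 0.3206]
tcp_rot: [-0.057, 0.998, -0.0, 0.002]
contact_force: [0.5, -0.3, 0.3]
opening: 0.584
finger_force: 0.0
```

Request:
drive_tool(
  moves=[
    [[0,0,0],[-0.048,0.05,0],0.05],
    [[0,0,0],[0,0,0],0.05],
    [[0,0,0],[0,0,0],0.05],
  ],
)

```text
time: 5.98
eef_pos: [0.611, 0.1054, 0.3178]
tcp_rot: [-0.058, 0.998, -0.0, -0.0]
contact_force: [-0.2, 0.4, 0.2]
opening: 0.584
finger_force: 0.0
```

```bash
python3 - <<'E'
from plant import ctrl; from h import *
c=ctrl.read_camera("scene"); print(crop(c["image"],240,135,160,120,"pics/c4.png"))
c=ctrl.read_camera("scene"); cv2.imwrite("pics/s4raw.png",c["image"][:,:,::-1])
s=ctrl.get_state(); print(s["eef_pos"],s["contact_force"])
E
```

```text
5
[0.6107399  0.10444465 0.3185603 ] [0.68799691 0.37787658 0.04517035]
```

View pics/c4.png

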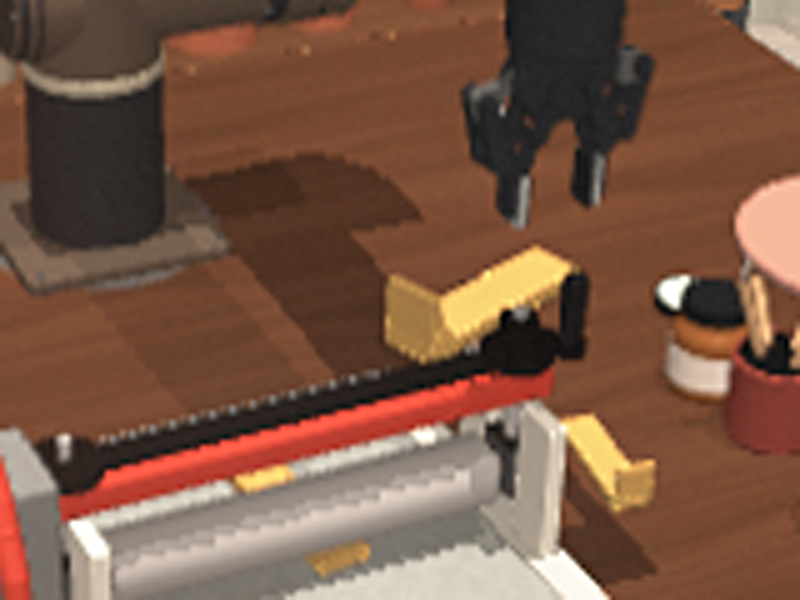

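Picture: the nose shows beyond the roller at (340,557), and the gripper is short of the handle at (573,285). I'll move onto the handle and close on it.

Request:
drive_tool(
  moves=[
    [[0,0,0],[-0.013,0.0155,0],0.05],
    [[0,0,0],[0,0,0],0.05],
    [[0,0,0],[0,0,0.03],0.05],
    [[0,0,0],[0,0,0.03],0.05],
    [[0,0,0],[0,0,0.02],0.05],
  ],
  grip_force=20,
)

```text
time: 6.7
eef_pos: [0.6217, 0.1221, 0.2366]
tcp_rot: [-0.058, 0.998, -0.0, -0.001]
contact_force: [0.6, -0.9, 0.0]
opening: 0.586
finger_force: 0.0
```

```bash
python3 - <<'E'
from plant import ctrl; from h import *
c=ctrl.read_camera("scene"); crop(c["image"],270,130,160,120,"pics/c5.png")
S=lambda u,v,z:p2w(c,(240+(u+.5)/5-.5,135+(v+.5)/5-.5),z).round(4)
print(S(315,577,.045),S(370,558,.045),S(309,557,.057),S(360,541,.057))
s=ctrl.get_state(); print(s["eef_pos"],s["contact_force"])
E
```

```text
[ 0.6024 -0.0533  0.045 ] [ 0.5973 -0.0086  0.045 ] [ 0.5942 -0.0544  0.057 ] [ 0.5909 -0.0139  0.057 ]
[0.62050787 0.12202836 0.2336467 ] [-1.05914912 -0.45641704 -1.99671285]
```

View pics/c5.png

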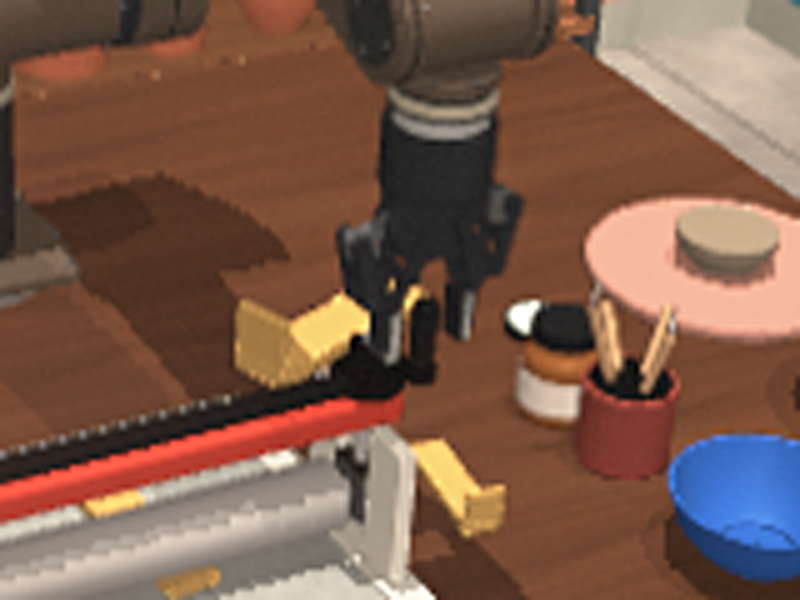

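The handle (423,330) stands between the fingertips (388,355) and (460,335). Closing.

Request:
drive_tool(
  moves=[
    [[0,0,0],[0,0,0],0.005],
    [[0,0,0],[0,0,0],0.005],
    [[0,0,0],[0,0,0],0.005],
    [[0,0,0],[0,0,0],0.005],
    [[0,0,0],[0,0,0],0.005],
  ],
)

```text
time: 7.38
eef_pos: [0.6231, 0.1225, 0.2399]
tcp_rot: [-0.058, 0.998, 0.0, 0.002]
contact_force: [1.8, 0.9, 3.0]
opening: 0.208
finger_force: 19.9
```

```bash
python3 - <<'E'
import numpy as np
p=np.radians(17-20*np.arange(19)); x=-42*np.cos(p); y=42*np.sin(p)
for i in range(18): print(i+1, round((x[i+1]-x[i])/1000,4), round((y[i+1]-y[i])/1000,4))
E
```

```text
1 -0.0018 -0.0145
2 0.0033 -0.0142
3 0.0079 -0.0122
4 0.0116 -0.0088
5 0.0139 -0.0043
6 0.0146 0.0008
7 0.0134 0.0057
8 0.0107 0.0099
9 0.0066 0.013
10 0.0018 0.0145
11 -0.0033 0.0142
12 -0.0079 0.0122
13 -0.0116 0.0088
14 -0.0139 0.0043
15 -0.0146 -0.0008
16 -0.0134 -0.0057
17 -0.0107 -0.0099
18 -0.0066 -0.013
```

Request:
drive_tool(
  moves=[
    [[0,0,0],[-0.0018,-0.0145,0],0.005],
    [[0,0,0],[0.0033,-0.0142,0],0.005],
    [[0,0,0],[0.0079,-0.0122,0],0.005],
    [[0,0,0],[0,0,0],0.005],
  ],
)

```text
time: 7.88
eef_pos: [0.6174, 0.0783, 0.2398]
tcp_rot: [-0.057, 0.998, -0.001, 0.0]
contact_force: [-0.4, -2.1, 6.2]
opening: 0.21
finger_force: 20.2
```

Request:
drive_tool(
  moves=[
    [[0,0,0],[0.0116,-0.0088,0],0.005],
    [[0,0,0],[0.0139,-0.0043,0],0.005],
    [[0,0,0],[0.0146,0.0008,0],0.005],
    [[0,0,0],[0,0,0],0.005],
  ],
)

```text
time: 8.38
eef_pos: [0.578, 0.0634, 0.2397]
tcp_rot: [-0.058, 0.998, 0.0, -0.0]
contact_force: [-2.0, 3.2, 8.0]
opening: 0.209
finger_force: 20.3
```

Request:
drive_tool(
  moves=[
    [[0,0,0],[0.0134,0.0057,0],0.005],
    [[0,0,0],[0.0107,0.0099,0],0.005],
    [[0,0,0],[0.0066,0.013,0],0.005],
    [[0,0,0],[0,0,0],0.005],
  ],
)

```text
time: 8.88
eef_pos: [0.5459, 0.0889, 0.2397]
tcp_rot: [-0.058, 0.998, 0.0, 0.002]
contact_force: [3.1, 4.2, 6.4]
opening: 0.208
finger_force: 20.2
```

Request:
drive_tool(
  moves=[
    [[0,0,0],[0.0018,0.0145,0],0.005],
    [[0,0,0],[-0.0033,0.0142,0],0.005],
    [[0,0,0],[-0.0079,0.0122,0],0.005],
    [[0,0,0],[0,0,0],0.005],
  ],
)

```text
time: 9.38
eef_pos: [0.5506, 0.1295, 0.2397]
tcp_rot: [-0.058, 0.998, -0.001, 0.001]
contact_force: [1.7, -0.1, 6.9]
opening: 0.209
finger_force: 20.2
```

Request:
drive_tool(
  moves=[
    [[0,0,0],[-0.0116,0.0088,0],0.005],
    [[0,0,0],[-0.0139,0.0043,0],0.005],
    [[0,0,0],[-0.0146,-0.0008,0],0.005],
    [[0,0,0],[0,0,0],0.005],
  ],
)

```text
time: 9.88
eef_pos: [0.589, 0.1468, 0.2398]
tcp_rot: [-0.058, 0.998, 0.0, 0.0]
contact_force: [0.7, 1.6, 7.3]
opening: 0.206
finger_force: 20.2
```

Request:
drive_tool(
  moves=[
    [[0,0,0],[-0.0134,-0.0057,0],0.005],
    [[0,0,0],[-0.0107,-0.0099,0],0.005],
    [[0,0,0],[-0.0066,-0.013,0],0.005],
    [[0,0,0],[0,0,0],0.005],
  ],
)

```text
time: 10.38
eef_pos: [0.6235, 0.1214, 0.2399]
tcp_rot: [-0.058, 0.998, 0.0, 0.002]
contact_force: [4.2, 1.7, 6.2]
opening: 0.208
finger_force: 20.2
```

Request:
drive_tool(
  moves=[
    [[0,0,0],[-0.0018,-0.0145,0],0.005],
    [[0,0,0],[0.0033,-0.0142,0],0.005],
    [[0,0,0],[0.0079,-0.0122,0],0.005],
    [[0,0,0],[0.0116,-0.0088,0],0.005],
    [[0,0,0],[0,0,0],0.005],
  ],
)

```text
time: 11.0
eef_pos: [0.6092, 0.0714, 0.24]
tcp_rot: [-0.057, 0.998, 0.002, 0.005]
contact_force: [9.7, 7.1, 3.1]
opening: 0.205
finger_force: 21.5
```

Request:
drive_tool(
  moves=[
    [[0,0,0],[0.0139,-0.0043,0],0.005],
    [[0,0,0],[0.0146,0.0008,0],0.005],
    [[0,0,0],[0.0134,0.0057,0],0.005],
    [[0,0,0],[0.0107,0.0099,0],0.005],
    [[0,0,0],[0,0,0],0.005],
  ],
)

```text
time: 11.62
eef_pos: [0.5524, 0.0768, 0.238]
tcp_rot: [-0.058, 0.998, -0.0, -0.001]
contact_force: [-0.0, 0.5, 0.4]
opening: 0.058
finger_force: 0.0
```

Request:
drive_tool(
  moves=[
    [[0,0,0],[0.0066,0.013,0],0.005],
    [[0,0,0],[0,0,0],0.005],
    [[0,0,0],[0,0,0],0.005],
    [[0,0,0],[0,0,0],0.005],
  ],
)

```text
time: 12.12
eef_pos: [0.5457, 0.0884, 0.2383]
tcp_rot: [-0.058, 0.998, -0.0, 0.0]
contact_force: [-0.9, -1.0, -0.0]
opening: 0.058
finger_force: 0.0
```

```bash
python3 - <<'E'
import numpy as np
from plant import ctrl; from h import *; from scipy.optimize import least_squares as L
P=np.array([[.6231,.1225],[.6174,.0783],[.578,.0634],[.5459,.0889],[.5506,.1295],[.589,.1468],[.6235,.1214]])
e=ctrl.get_state()["eef_pos"]; P=np.vstack([P,e[:2]])
r=L(lambda q:np.hypot(*(P-q[:2]).T)-q[2],[.583,.105,.042]); print(r.x,r.fun.round(4))
a=np.arctan2(P[:,1]-r.x[1],P[:,0]-r.x[0]); print(a.round(3), "total",2*np.pi+a[0]-a[-1],(a[0]-a[-1]))
c=ctrl.read_camera("scene"); a0=cv2.imread("pics/scene_raw.png")[:,:,::-1]; b=c["image"]
f=lambda im:cv2.resize(np.ascontiguousarray(im[205:265,245:345,::-1]),None,fx=5,fy=5,interpolation=cv2.INTER_CUBIC)
cv2.imwrite("pics/c6.png",np.vstack([f(a0),f(b)]))
E
```

```text
[0.58473112 0.1049057  0.04213917] [ 0.0001 -0.     -0.0001 -0.0001 -0.0001 -0.     -0.      0.0003]
[ 0.43  -0.683 -1.732 -2.751  2.517  1.469  0.402 -2.742] total 9.454810120396763 3.171624813217177
```

View pics/c6.png

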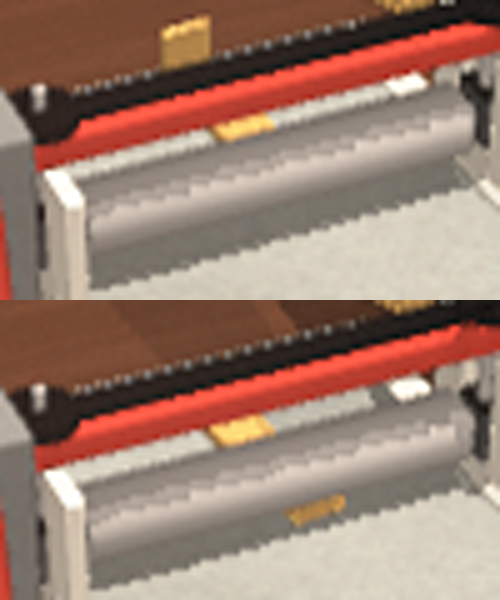

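The fingers closed past the handle (opening 5 mm): it slipped out somewhere between 6.3 and 7.9 rad. I'll raise, back off and find the handle again.

Request:
drive_tool(
  moves=[
    [[0,0,0],[0,0,-0.05],0.02],
    [[0,0,0],[0,0,-0.05],0.05],
    [[0,0,0],[0.03,0,-0.02],0.05],
    [[0,0,0],[0.04,0,0],0.05],
    [[0,0,0],[0,0,0],0.05],
  ],
)

```text
time: 12.8
eef_pos: [0.4746, 0.0803, 0.3589]
tcp_rot: [-0.058, 0.998, -0.0, 0.001]
contact_force: [-0.1, 0.5, -0.1]
opening: 0.583
finger_force: 0.0
```

```bash
python3 - <<'E'
from plant import ctrl; from h import *
c=ctrl.read_camera("scene"); s=crop(c["image"],310,150,80,60,"pics/c7.png")
im=cv2.imread("pics/c7.png")
# overlay: predicted handle-top positions on the crank circle, every 20 deg offsets
for d in range(0,360,30):
    a=np.radians(d); u=w2p(c,[.58473+.04214*np.cos(a),.1049+.04214*np.sin(a),.259])[0]
    q=((u-[310,150]+.5)*s-.5).astype(int); cv2.circle(im,tuple(map(int,q)),3,(0,255,0),-1); cv2.putText(im,str(d),tuple(map(int,q+4)),0,.5,(255,255,0),1)
cv2.imwrite("pics/c7.png",im); print(ctrl.get_state()["eef_pos"])
E
```

```text
[0.47557677 0.08027293 0.35868086]
```

View pics/c7.png

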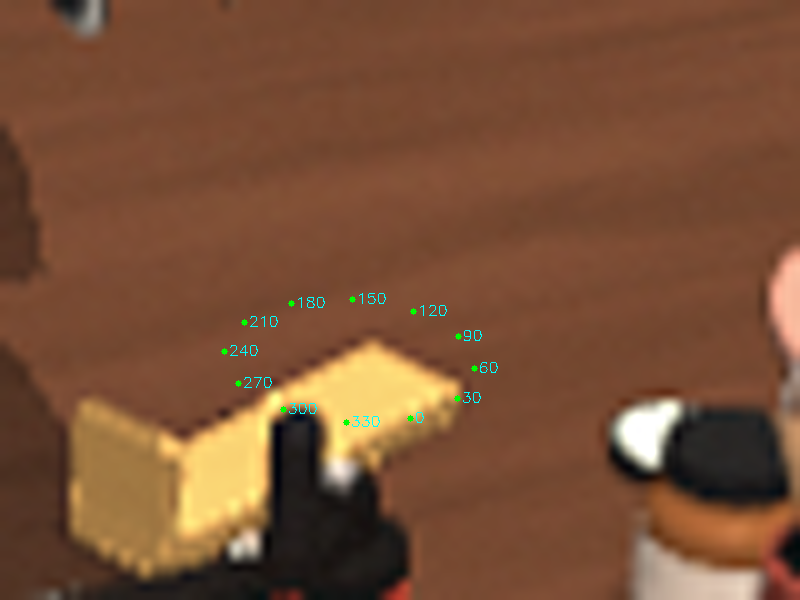

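The handle top is now at (296,415), about 305° on the circle, so the crank has turned about 7.67 rad. The grip slipped there against 12 N of resistance. I'll check how far the roller really came down.

```bash
python3 - <<'E'
from plant import ctrl; from h import *
c=ctrl.read_camera("scene"); b=c["image"][:,:,::-1].astype(float); a=cv2.imread("pics/scene_raw.png").astype(float); cc=cv2.imread("pics/s4raw.png").astype(float)
rc=np.array([.585,-.066]); yx=np.array([-.028,1])
for m in(-.11,-.08,.05,.08,.1):
    X=[*(rc+yx*m),.098]; u,v=w2p(c,X)[0]; v2=w2p(c,[X[0],X[1],.086])[0][1]
    # bottom silhouette of roller, gap 26 vs lower
    col=int(round(u)); prof=lambda im: im[int(v)-14:int(v)+18,col-1:col+2].mean((1,2)).round().astype(int)
    print(m,(u,v),"12mm->",v2-v); print(prof(a));print(prof(cc));print(prof(b))
E
```

```text
-0.11 (np.float64(267.7105822791461), np.float64(243.53681836700105)) 12mm-> 2.858345318357891
[141 123 101  98  95  96 161 203 212 169 124 123 133 136 137 151 162 183
 194 190 179 164 147 134 127 115 111 113 112 111 114 110]
[142 124 101  99  97  97 162 205 214 171 125 124 134 137 139 153 163 186
 197 193 181 166 148 136 128 115 113 114 113 113 115 111]
[142 123 100  98  97  95 161 202 209 210 176 129 122 132 136 137 151 163
 173 192 193 182 167 150 136 129 117 111 111 112 115 110]
-0.08 (np.float64(275.9621917029804), np.float64(241.3748120596101)) 12mm-> 2.849642652073726
[141 122  99  97  95 101 170 201 205 161 121 126 134 138 138 153 163 161
 186 193 178 163 146 135 125 113 111 113 112 113 115 111]
[141 123 101  99  94 102 173 204 208 163 123 127 135 139 140 154 165 164
 189 194 181 166 148 136 128 114 112 115 114 115 116 113]
[141 122 101  98  94 102 171 201 202 207 168 123 124 134 137 138 153 164
 162 189 195 182 167 149 136 128 114 112 112 113 115 112]
0.05 (np.float64(310.511471045753), np.float64(232.2807795204419)) 12mm-> 2.8086781022021228
[141 122  99  97  93 104 182 208
[... 637 characters left out ...]
133 138 148 159 165 201
 208 197 184 167 149 137 124 114 115 117 116 115 113 130]
[142 125 103  98  96  95 122 135 136 136 139 124 121 130 136 150 166 167
 200 209 197 185 168 150 137 125 114 115 116 114 112 127]
0.1 (np.float64(323.27500374120774), np.float64(228.90410661259526)) 12mm-> 2.7916463290438855
[136 140 119  98  95  91 125 232 233 201 131 110 126 133 137 145 164 165
 195 203 192 176 159 143 131 117 113 112 114 113 112 118]
[135 140 120  98  97  91 127 230 228 190 126 113 127 134 138 147 165 166
 197 205 194 179 160 145 132 118 113 114 115 115 113 119]
[135 140 120  97  97  94 106 164 172 155 135 112 113 124 134 137 145 163
 166 196 205 193 180 161 146 132 117 114 114 113 112 118]
```

```bash
python3 - <<'E'
from plant import ctrl; from h import *
c=ctrl.read_camera("scene")
th=np.linspace(0,2*np.pi,361)
for m,row in((-.11,229+9.2),(-.08,227+9.1),(.05,218+9)):
    u0=w2p(c,[.585-.028*m,-.066+m,.098])[0][0]
    out=[]
    for g in(.026,.0167,.012):
        ms=np.linspace(m-.06,m+.06,121); best=[]
        for mm in ms:
            X=np.c_[.585-.028*mm+.027*np.cos(th),-.066+mm+.028*.027*np.cos(th),.045+g+.027+.027*np.sin(th)]
            best.append(w2p(c,X))
        best=np.vstack(best); s=best[abs(best[:,0]-round(u0))<.5]; out.append((round(s[:,1].min(),2),round(s[:,1].max(),2)))
    print(m,"top edge seen start",row,"now",row+1.05,"pred top/bottom for gap 26,16.7,12:",out)
E
```

```text
-0.11 top edge seen start 238.2 now 239.25 pred top/bottom for gap 26,16.7,12: [(np.float64(235.01), np.float64(251.95)), (np.float64(237.26), np.float64(254.15)), (np.float64(238.4), np.float64(255.26))]
-0.08 top edge seen start 236.1 now 237.15 pred top/bottom for gap 26,16.7,12: [(np.float64(232.97), np.float64(249.8)), (np.float64(235.2), np.float64(252.0)), (np.float64(236.34), np.float64(253.1))]
0.05 top edge seen start 227 now 228.05 pred top/bottom for gap 26,16.7,12: [(np.float64(223.99), np.float64(240.37)), (np.float64(226.17), np.float64(242.5)), (np.float64(227.26), np.float64(243.56))]
```

Confirmed: the start gap was about 16.7 mm, meaning the crank started near 5.84 rad, so I overwound to the 13.5 rad stop. I need to unwind about 3.9 rad, to about 9.6 rad. Regripping the handle at 305°.

Request:
drive_tool(
  moves=[
    [[0,0,0],[-0.044,-0.0085,0],0.05],
    [[0,0,0],[-0.044,-0.0085,0],0.05],
    [[0,0,0],[-0.044,-0.0085,0],0.05],
    [[0,0,0],[0,0,0],0.05],
    [[0,0,0],[0,0,0],0.05],
  ],
)

```text
time: 13.58
eef_pos: [0.6101, 0.0704, 0.3573]
tcp_rot: [-0.058, 0.998, 0.0, -0.001]
contact_force: [0.3, -1.0, -0.6]
opening: 0.585
finger_force: 0.0
```

Request:
drive_tool(
  moves=[
    [[0,0,0],[0.001,0,0.04],0.045],
    [[0,0,0],[0,0,0.04],0.045],
    [[0,0,0],[0,0,0.025],0.045],
    [[0,0,0],[0,0,0.0125],0.045],
    [[0,0,0],[0,0,0],0.045],
  ],
)

```text
time: 14.2
eef_pos: [0.6084, 0.0704, 0.2408]
tcp_rot: [-0.058, 0.998, 0.0, -0.0]
contact_force: [0.7, 0.4, 0.7]
opening: 0.528
finger_force: 0.0
```

Request:
drive_tool(
  moves=[
    [[0,0,0],[0,0,0],0.005],
    [[0,0,0],[0,0,0],0.005],
    [[0,0,0],[0,0,0],0.005],
    [[0,0,0],[0,0,0],0.005],
    [[0,0,0],[0,0,0],0.005],
  ],
  grip_force=20,
)

```text
time: 14.82
eef_pos: [0.6097, 0.0715, 0.243]
tcp_rot: [-0.058, 0.998, 0.001, 0.002]
contact_force: [-1.2, 5.8, 4.7]
opening: 0.212
finger_force: 20.0
```

```bash
python3 - <<'E'
import numpy as np
from plant import ctrl
s=ctrl.get_state(); e=s["eef_pos"]; print(e,s["opening"])
d=e[:2]-[.58473,.1049]; f0=np.arctan2(d[1],d[0]); print(f0,np.hypot(*d))
x,y,z,w=s["tcp_rot"]; al=2*np.arctan2(-x,y); print(al)
f=f0+np.linspace(0,2.95-f0,13)-al
X=-.04214*np.cos(f);Y=.04214*np.sin(f)
print(np.c_[np.diff(X),np.diff(Y)].round(4))
E
```

```text
[0.60971355 0.07151862 0.2430234 ] 0.2118931838539327
-0.9283022961565071 0.04169525887007401
0.11652691618239663
[[-0.0105  0.0086]
 [-0.0072  0.0115]
 [-0.0032  0.0132]
 [ 0.0012  0.0135]
 [ 0.0054  0.0124]
 [ 0.0091  0.0101]
 [ 0.0118  0.0067]
 [ 0.0133  0.0026]
 [ 0.0134 -0.0018]
 [ 0.0122 -0.006 ]
 [ 0.0097 -0.0095]
 [ 0.0061 -0.0121]]
```

Held again (18 mm). Unwinding counter-clockwise to φ ≈ 2.95 rad, with checks.

Request:
drive_tool(
  moves=[
    [[0,0,0],[-0.0105,0.0086,0],0.005],
    [[0,0,0],[-0.0072,0.0115,0],0.005],
    [[0,0,0],[-0.0032,0.0132,0],0.005],
    [[0,0,0],[0.0012,0.0135,0],0.005],
    [[0,0,0],[0,0,0],0.005],
  ],
)

```text
time: 15.45
eef_pos: [0.6234, 0.1187, 0.2431]
tcp_rot: [-0.059, 0.998, -0.001, 0.001]
contact_force: [-2.7, 0.3, 5.3]
opening: 0.211
finger_force: 20.0
```

Request:
drive_tool(
  moves=[
    [[0,0,0],[0.0054,0.0124,0],0.005],
    [[0,0,0],[0.0091,0.0101,0],0.005],
    [[0,0,0],[0.0118,0.0067,0],0.005],
    [[0,0,0],[0.0133,0.0026,0],0.005],
    [[0,0,0],[0,0,0],0.005],
  ],
)

```text
time: 16.08
eef_pos: [0.5802, 0.1467, 0.243]
tcp_rot: [-0.058, 0.998, 0.0, 0.002]
contact_force: [-0.8, 0.3, 7.8]
opening: 0.208
finger_force: 20.1
```

Request:
drive_tool(
  moves=[
    [[0,0,0],[0.0134,-0.0018,0],0.005],
    [[0,0,0],[0.0122,-0.006,0],0.005],
    [[0,0,0],[0.0097,-0.0095,0],0.005],
    [[0,0,0],[0.0061,-0.0121,0],0.005],
    [[0,0,0],[0,0,0],0.005],
  ],
)

```text
time: 16.7
eef_pos: [0.5423, 0.1126, 0.243]
tcp_rot: [-0.058, 0.998, 0.001, 0.001]
contact_force: [-1.9, 1.3, 7.8]
opening: 0.21
finger_force: 20.2
```

```bash
python3 - <<'E'
import numpy as np
from plant import ctrl
s=ctrl.get_state(); e=s["eef_pos"]; d=e[:2]-[.58473,.1049]; print(e,s["opening"],np.arctan2(d[1],d[0]),np.hypot(*d),s["contact_force"])
E
```

```text
[0.54230374 0.11261283 0.24302045] 0.2096250724660842 2.961762782134071 0.04312163355518544 [-1.87421399  1.27861556  7.75803024]
```

Request:
drive_tool(
  moves=[
    [[0,0,0],[0,0,0],0.045],
    [[0,0,0],[0,0,0],0.045],
    [[0,0,0],[0,0,0],0.045],
    [[0,0,0],[0,0,-0.05],0.045],
    [[0,0,0],[0,0,-0.06],0.045],
  ],
)

```text
time: 17.32
eef_pos: [0.5415, 0.112, 0.3496]
tcp_rot: [-0.058, 0.998, 0.0, -0.003]
contact_force: [0.7, 0.3, 0.9]
opening: 0.526
finger_force: 0.0
```

Request:
drive_tool(
  moves=[
    [[0,0,0],[0.022,-0.05,0],0.065],
    [[0,0,0],[0.022,-0.05,0],0.065],
    [[0,0,0],[0.021,-0.05,0],0.065],
    [[0,0,0],[0,0,0],0.065],
    [[0,0,0],[0,0,0],0.065],
  ],
)

```text
time: 17.95
eef_pos: [0.4952, -0.0444, 0.3505]
tcp_rot: [-0.058, 0.998, 0.0, -0.0]
contact_force: [0.3, -0.4, 0.6]
opening: 0.761
finger_force: 0.0
```

```bash
python3 - <<'E'
from plant import ctrl; from h import *
c=ctrl.read_camera("scene"); b=c["image"][:,:,::-1].astype(float); a=cv2.imread("pics/scene_raw.png").astype(float)
cv2.imwrite("pics/s8raw.png",b)
for col,r0 in((268,229),(276,227),(311,218)):
    for im in(a,b): print(im[r0+3:r0+30,col-1:col+2].mean((1,2)).round().astype(int))
im=b[150:210,310:390]; # handle: dark pixels of handle top
print(w2p(c,[.58473+.04214*np.cos(2.96),.1049+.04214*np.sin(2.96),.24])[0])
d=(im.max(2)<60); print(np.argwhere(d)[:12]+[150,310]); print(ctrl.get_state()["eef_pos"])
E
```

```text
[ 98  95  96 161 203 212 169 124 123 133 136 137 151 162 183 194 190 179
 164 147 134 127 115 111 113 112 111]
[ 98  96  96 160 200 207 208 176 128 120 131 135 135 150 162 171 190 191
 180 165 148 135 127 116 110 110 112]
[ 97  95 101 170 201 205 161 121 126 134 138 138 153 163 161 186 193 178
 163 146 135 125 113 111 113 112 113]
[ 97  94  99 164 197 201 205 167 123 122 133 136 138 152 163 161 187 193
 181 165 147 135 126 114 111 112 113]
[ 97  93 104 182 208 203 151 113 124 134 139 141 161 167 173 194 195 181
 164 147 134 121 113 113 115 115 115]
[ 96  93  95 126 134 135 134 118 114 123 132 138 147 164 166 172 195 195
 181 165 147 134 121 123 125 132 117]
[340.37193239 184.40538097]
[[179 340]
 [179 341]
 [180 339]
 [180 340]
 [180 341]
 [180 342]
 [181 339]
 [181 340]
 [181 341]
 [181 342]
 [182 338]
 [182 339]]
[ 0.49534569 -0.04386725  0.3505491 ][ WARN:0@1.669] global loadsave.cpp:1063 imwrite_ Unsupported depth image for selected encoder is fallbacked to CV_8U.
```

The roller is on the gauge and the handle is where I left it. Now down to grip the gauge bar.

Request:
drive_tool(
  moves=[
    [[0,0,0],[0,0,0.06],0.065],
    [[0,0,0],[0,0,0.06],0.065],
    [[0,0,0],[0,0,0.06],0.065],
    [[0,0,0],[0,0,0.05],0.065],
    [[0,0,0],[0,0,0.03],0.065],
  ],
)

```text
time: 18.62
eef_pos: [0.4938, -0.0424, 0.0876]
tcp_rot: [-0.059, 0.998, 0.001, -0.002]
contact_force: [-0.6, 0.4, 1.1]
opening: 0.763
finger_force: 0.0
```

Request:
drive_tool(
  moves=[
    [[0,0,0],[0,0,0.018],0.065],
    [[0,0,0],[0,0,0],0.06],
    [[0,0,0],[0,0,0],0.03],
    [[0,0,0],[0,0,0],0.03],
    [[0,0,0],[0,0,0],0.03],
  ],
  grip_force=30,
)

```text
time: 19.25
eef_pos: [0.4959, -0.0446, 0.0738]
tcp_rot: [-0.058, 0.998, -0.0, 0.001]
contact_force: [-0.6, 0.2, -0.3]
opening: 0.354
finger_force: 0.0
```

Missed just above the bar. Open, go 7 mm lower, close again.

Request:
drive_tool(
  moves=[
    [[0,0,0],[0,0,-0.005],0.065],
    [[0,0,0],[0,0,0],0.065],
    [[0,0,0],[0,0,0],0.065],
    [[0,0,0],[0,0,0.0125],0.065],
    [[0,0,0],[0,0,0],0.065],
  ],
)

```text
time: 19.88
eef_pos: [0.4939, -0.0441, 0.0636]
tcp_rot: [-0.058, 0.998, 0.001, -0.002]
contact_force: [-0.7, 0.0, 0.1]
opening: 0.761
finger_force: 0.0
```

Request:
drive_tool(
  moves=[
    [[0,0,0],[0,0,0],0.03],
    [[0,0,0],[0,0,0],0.03],
    [[0,0,0],[0,0,0],0.03],
    [[0,0,0],[0,0,0],0.03],
  ],
)

```text
time: 20.38
eef_pos: [0.4952, -0.0448, 0.0655]
tcp_rot: [-0.058, 0.998, -0.0, -0.0]
contact_force: [-1.3, -2.5, -0.2]
opening: 0.457
finger_force: 30.9
```

Request:
drive_tool(
  moves=[
    [[0,0,0],[0.004,0,0],0.03],
    [[0,0,0],[0.004,0,0],0.03],
  ],
)

```text
time: 20.62
eef_pos: [0.4894, -0.0452, 0.0656]
tcp_rot: [-0.057, 0.998, -0.0, 0.004]
contact_force: [6.6, -0.6, -6.7]
opening: 0.458
finger_force: 30.8
```

Request:
drive_tool(
  moves=[
    [[0,0,0],[0.009,0,0],0.03],
    [[0,0,0],[0.01,0,0],0.03],
    [[0,0,0],[0.01,0,0],0.03],
    [[0,0,0],[0.009,0,0],0.03],
    [[0,0,0],[0,0,0],0.03],
  ],
)

```text
time: 21.25
eef_pos: [0.4485, -0.0498, 0.0654]
tcp_rot: [-0.058, 0.998, 0.0, -0.001]
contact_force: [-0.8, -0.3, 0.8]
opening: 0.455
finger_force: 31.7
```

Request:
drive_tool(
  moves=[
    [[0,0,0],[0,0,0],0.06],
    [[0,0,0],[0,0,0],0.065],
    [[0,0,0],[0,0,-0.02],0.065],
    [[0,0,0],[0,0,-0.06],0.065],
    [[0,0,0],[0,0,-0.06],0.065],
  ],
)

```text
time: 21.88
eef_pos: [0.4489, -0.0496, 0.2063]
tcp_rot: [-0.058, 0.998, 0.0, -0.001]
contact_force: [1.0, 0.8, 0.2]
opening: 0.759
finger_force: 0.0
```

Request:
drive_tool(
  moves=[
    [[0,0,0],[0,0.05,-0.04],0.065],
    [[0,0,0],[0,0.06,0],0.065],
    [[0,0,0],[0,0.06,0],0.065],
    [[0,0,0],[0,0.06,0],0.065],
    [[0,0,0],[0,0.06,0],0.065],
  ],
)

```text
time: 22.5
eef_pos: [0.4155, 0.239, 0.2446]
tcp_rot: [-0.058, 0.998, 0.0, 0.0]
contact_force: [0.5, 0.6, 1.2]
opening: 0.759
finger_force: 0.0
```

```bash
python3 - <<'E'
from plant import ctrl; from h import *
c=ctrl.read_camera("top"); crop(c["image"],180,145,160,120,"pics/c9.png")
c=ctrl.read_camera("scene"); b=c["image"][:,:,::-1].astype(float); a=cv2.imread("pics/scene_raw.png").astype(float)
for col,r0 in((268,229),(276,227),(311,218)):
    f=lambda im: im[r0+9:r0+28,col-1:col+2].mean((1,2)); A=f(a);B=f(b); x=np.arange(19.)
    e=[(np.mean((np.interp(x[3:]-s,x,A)-B[3:])**2),s) for s in np.arange(0,3,.05)]; print("shift",min(e)[1], min(e)[1]*12/2.85,"mm")
print(ctrl.get_state()["eef_pos"])
E
```

```text
shift 1.4500000000000002 6.105263157894737 mm
shift 1.25 5.263157894736842 mm
shift 1.25 5.263157894736842 mm
[0.41447384 0.24160621 0.24437253]
```

View pics/c9.png

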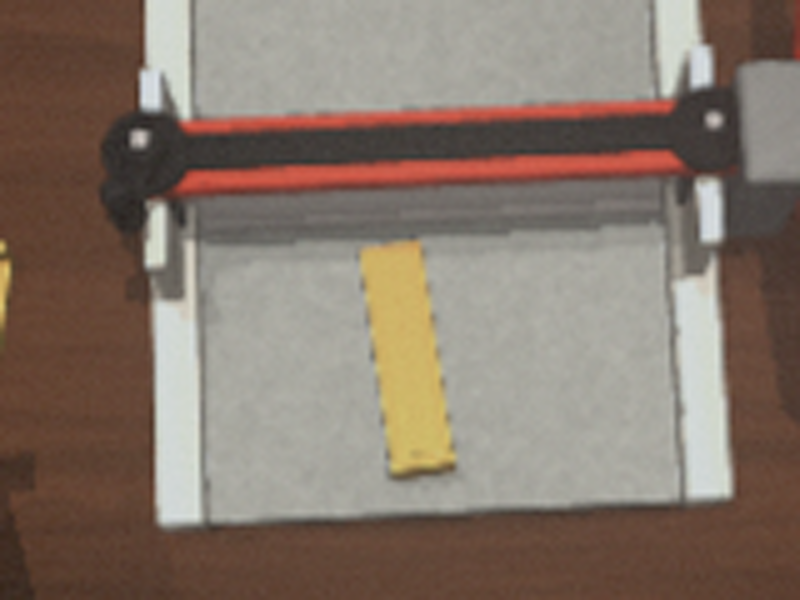

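The gauge lies flat with its nose at (390,245), about 30 mm short of the roller line. The roller is down about 5.5 mm from its 16.7 mm start, so the gap is about 11 mm, and the arm is clear. Handing in.

```bash
python3 -c "
from plant import ctrl
print(ctrl.sign_off())"
```

```text
the job is handed in; nothing more can be done
None
```

I handed the job in with the roller gap at about 11 mm and the gauge flat on the bed, its nose about 30 mm short of the roller; I overwound to the crank's stop on the way and had to unwind to that setting, and no pass/fail result came back.

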